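Set up the elbow run-in tester

ROBOT

A 7-joint arm with a two-finger parallel gripper is mounted at the origin on the work surface. World frame = base frame: x ahead of the robot, y to its left, z up, the work surface at z = 0. Lengths are in m, angles in rad, forces in N, time in s.
With the tool pointing down it reaches from about 0.4 to 0.9 m from the base axis. Payload 5.5 kg.
Tool frame: the origin (TCP) lies midway between the tips of the shut fingers; the grasp point (between the pads) lies 19 mm behind it; z points along the fingers, x is the direction in which the jaws open and shut, and the axes are right-handed (so a half turn about z gives the same grasp; the last joint's range is limited). The gripper opens to 92 mm and grips with 3 to 60 N. Pads are 19 mm wide; open, the fingers measure 130 mm over their backs; the gripper's body (75 mm by 190 mm) begins 47 mm behind the grasp point.
Start: joints at [1.524, 0.501, -0.427, 1.55, 0.221, 1.138, -0.21], TCP at [0.198, -0.619, 0.227] pointing down, gripper open.
Joint ranges: [-2.88, 2.88], [-0.31, 2.03], [-1.54, 1.56], [0.2, 2.42], [-1.41, 4.55], [0.19, 2.02], [-2.57, 2.57]. Speed limits (rad/s): [2.57, 2.57, 3.14, 3.14, 3.14, 3.14, 3.14].

INTERFACE

Orientations are given as [roll, pitch, yaw] about the fixed x, y, z axes, in that order (R = Rz(yaw) Ry(pitch) Rx(roll)).
In Python, from workcell import robot, planner, status, viewer, sign_off gives the robot as it stands. The module is installed in compiled form; this text tells all that it offers. Calls block until the motion is done:
- robot.move_pose(position, orientation): joint-space move of the TCP to a pose.
- robot.servo_line(position, frame=None, max_speed=0.15, until_force=None): straight line of the TCP; frame=None keeps the orientation; max_speed is the mean speed in m/s. With until_force (N) it stops when the force on the tool has changed by that much, and returns True; else False.
- robot.set_joints(angles): joint-space move.
- robot.command_gripper(opening, grasp_force=None): opening from 0.0 (shut) to 1.0 (fully open); grasp_force is the grip in N (None keeps the last); returns when the fingers have stopped.
- robot.pause(seconds).
- planner.solve_ik(position, orientation): joint angles nearest the present ones, or None.
- status.get_state(): the state.
- viewer.read_camera(name): name is "scene" or "top" or "wrist"; returns (picture, depth): 384x512x3 uint8, red, green, blue; 384x512 float32, m along the optical axis (not along the pixel's ray), 0 where there is no reading.
- viewer.get_calibration(name): a dict with "fx", "fy", "cx", "cy" (pixels), "extrinsics" (4x4, takes a point from world to camera coordinates). Camera axes: x right, y down, z forward; pixel columns grow to the right and rows downward; lengths in m; the calibration is good to about 2 mm. The wrist camera is an equidistant fisheye: a pixel r from the principal point sees the ray r / f radians off the axis. A picture is of the moment at which its call begins: read the wrist's pose just before it. get_calibration takes no time and is no camera call; for the wrist camera it gives the pose at the moment of the call.
A pose or a line that the arm cannot do raises robot.IKError and nothing moves.
- sign_off(): hands the job in, once; it reports no verdict.
The state is a dict: "time_s": time; "joint_positions": joint angles; "qvel": joint speeds; "effort": joint torques, N m; "eef_pos": TCP position; "tcp_rot": TCP orientation; "wrist_force": force on the tool from outside, world axes, zero at the start; "moment": the same for the moment, N m; "width": opening from 0.0 (shut) to 1.0 (fully open).
Only numpy, scipy, OpenCV 4.12 (cv2) and the standard library are available. Lean on these libraries where they do the work, as an engineer would, in place of code of your own. Each camera call takes 0.05 s, during which the arm holds its last target.

TASK

Get the run-in tester ready: lay the aluminium elbow joint lengthwise in the tester's rubber-lined cradle, set down gently and lying flat, then turn the dial so that its pointer lines up with the nose of the small steel clip on the rim of its scale, and last push the lever fully over, away from the robot. The dial's spindle is delicate, so hold it with a light grip (no more than 60 N), and leave the nylon pin, the bronze washer and the carbon shin shell where they lie.

Things in the scene. Friction and masses are not known exactly. Their poses are not given: they have to be found in the camera images.
- elbow: Satin aluminium elbow joint, about 250 g, lying: disc hub 40 mm diameter with flat faces, a block (34 wide, 28 high) on its -x side, a round stub (34 diameter) on +x. 104 mm long along x, 36 wide along y over the hub's faces, 40 high. Origin: centre of its underside under the hub; z up. Grip across the hub (y). Starts in one of three places at the robot's left; pin and washer lie in the others.
- tester: Run-in tester: grey housing fixed to the counter, 170 (x) by 370 (y) by 50 mm high; origin: centre of its underside. On its flat top, along its y: dial (centre at y -115), cradle (y +25), lever (y +140), all at x 0. At yaw 0 its x points away from the robot; yaw varies by up to 0.3 rad.
- cradle (a point): Centre of the cradle's black rubber floor, 54 mm above the counter; axes as the tester's. Pocket 120 mm long (x) by 52 wide (y) for the elbow joint lengthwise, either way round. Steel walls 8 mm high over the rubber: one across each end, and four corner cheeks, 7 mm thick, along the long sides, leaving the middle 76 mm of each side open for fingers.
- dial_grip (a point): Point on the vertical dial axis at the height to grip, 80 mm above the counter; its x axis is the pointer's direction. Black knob: round skirt 64 mm diameter, top 59 mm above the counter, with an upright grip bar 50 mm long (x), 14 thick (y), up to 88 mm above the counter. Pinch the bar across its 14 mm with 20 to 40 N; over 80 N a side harms it.
- pointer (a point): Tip of the dial's pointer, a black arrow point on the skirt's edge at one end of the bar, 41 mm from the dial axis, 57 mm above the counter. An aluminium line on the bar's top runs from near the middle to the same end.
- rider_nose (a point): Where the pointer's tip must be: 41 mm from the dial axis, 57 mm above the counter, 2 mm inside the nose of the dark steel clip. The clip is 18 mm wide, 8 high, fixed on the rim of the round pale aluminium scale (112 mm diameter, 24 graduations), its pointed nose toward the dial axis. It may stand on any side of the dial.
- dial (a joint): Dial angle in rad, growing counterclockwise seen from above; at 0 the pointer points along the tester's +x. Starts within 0.5 of 0. Turns endlessly either way, with about 0.04 N m of friction, and stays where it is left.
- lever (a joint): Steel toggle lever at the tester's +y end. 0: leaning 29 degrees toward the tester's -x (the robot); 1.0: fully over, leaning 29 degrees to the tester's +x. It stays where it is left. It swings in the tester's x-z plane.
- lever_tip (a point): Centre of the lever's 26 mm ball end, at first about 125 mm above the counter. It is 60 mm from the lever's hinge, which is 72 mm above the counter and runs along the tester's y; the full throw moves it 58 mm along the tester's x. Push the ball over with closed fingers from its -x side: about 1 N, until it meets its stop.
- pin: Bystander: yellow nylon locking pin lying on the counter, 76 mm long, head 22 mm diameter. Origin: underside at its middle.
- washer: Bystander: bronze thrust washer lying flat, 52 mm diameter, 6 mm thick.
- shell: Bystander: dark carbon fibre shin shell, a half tube 260 mm long, 100 mm wide and 50 mm high lying on its edges at the robot's right.
There are look-alikes about, which are no part of the job. There is more than one size of the elbow; the job needs the smallest.

How it is judged:
By the outcome, as a careful person would: the job done as asked, in the order asked, and still so for the second after the job is handed in, with the robot touching nothing.
It also fails if it takes over 72 s, if anything falls off the work surface, if the arm or the gripper's body presses on something with over 40 N, if the wrist force passes 120 N, or if a joint passes its speed limit or range.

## Working session

There is one attempt and no reset: what is moved stays moved. The work goes in short steps, each a Python script; the robot and the scene stay as the last script left them, time stands still between calls to the robot, and variables do not carry over. Pictures are saved under pics/ and viewed, and the job is handed in when it is done.

```bash
mkdir -p pics
python3 - <<'E'
from workcell import robot, planner, status, viewer
import cv2, numpy as np
for n in ("scene","top","wrist"):
    p,d=viewer.read_camera(n); cv2.imwrite(f"pics/{n}0.png",p[:,:,::-1]); np.savez(f"{n}0.npz",p=p,d=d)
    c=viewer.get_calibration(n); print(n,c)
    print((d>0).mean(), d.max())
s=status.get_state(); print(s)
E
```

```text
scene {'fx': 471.2610300665699, 'fy': 471.2610300665699, 'cx': 243.52048689557677, 'cy': 194.19890960476025, 'extrinsics': array([[-0.81447291,  0.5801819 , -0.00477929,  0.45732901],
       [ 0.47295777,  0.65913279, -0.5846836 , -0.09152666],
       [-0.33607266, -0.47846935, -0.81124734,  1.64989319],
       [ 0.        ,  0.        ,  0.        ,  1.        ]])}
0.9959462483723959 3.4835837
top {'fx': 464.922832214436, 'fy': 464.922832214436, 'cx': 256.544817984971, 'cy': 190.53797172949407, 'extrinsics': array([[-3.22465463e-03, -9.99994799e-01,  5.57378688e-05,
        -8.82813637e-02],
       [-9.92890038e-01,  3.19511170e-03, -1.18992284e-01,
         4.76558833e-01],
       [ 1.18991487e-01, -4.39050595e-04, -9.92895177e-01,
         1.67867114e+00],
       [ 0.00000000e+00,  0.00000000e+00,  0.00000000e+00,
         1.00000000e+00]])}
0.995880126953125 2.6467307
wrist {'fx': 297.3186396354542, 'fy': 297.3186396354542, 'cx': 255.63734295619435, 'cy': 193.88111108080588, 'extrinsics': array([[ 3.04753261e-01, -9.52431099e-01, -6.72512575e-04,
        -6.50049881e-01],
       
[... 289 characters left out ...]
 0.15, 'joint_positions': array([ 1.52421727,  0.50164445, -0.42685542,  1.55119614,  0.22080525,
        1.13824663, -0.210322  ]), 'qvel': array([ 1.32224114e-03, -3.13524043e-03,  5.86999102e-06, -2.40869114e-03,
        1.13670476e-03,  7.72083960e-04,  2.18411581e-03]), 'effort': array([-6.19971790e-03, -5.67112076e+01, -5.82511559e+00, -2.79455316e+01,
       -6.87432219e-02,  2.66728416e-02,  1.00311129e-04]), 'eef_pos': array([ 0.19798195, -0.61857252,  0.22591716]), 'tcp_rot': array([-3.14151436e+00,  1.44244009e-03, -1.26097638e+00]), 'wrist_force': array([ 0.90360723, -0.61629488,  0.40385184]), 'moment': array([-0.02575477, -0.00603748,  0.02051632]), 'width': 0.9965938286064794}
```

View pics/top0.png

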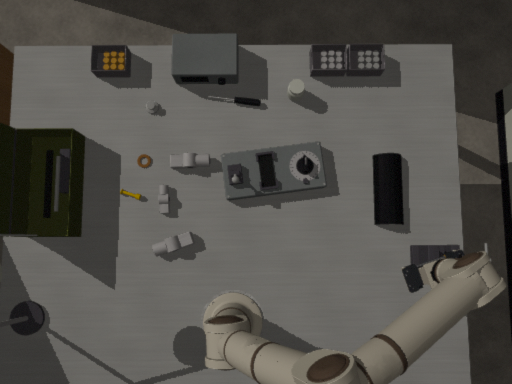

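View pics/scene0.png

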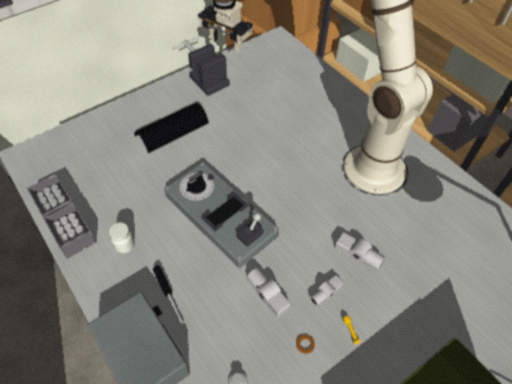

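Top view: three elbows at about (189,160), (165,199) and (172,245); pin at (131,194), washer at (145,161). The tester runs (222–325, 143–200), with its dial at (305,166) and lever at (236,178). The elbow at (165,199) looks smallest, so I'll measure all three and enlarge.

```bash
cat > h.py <<'E'
import numpy as np, cv2
from workcell import robot, planner, status, viewer
def pt(c,u,v,z):
    "pinhole pixel -> world on plane z"
    E=c["extrinsics"];R=E[:3,:3];o=-R.T@E[:3,3]
    d=R.T@np.array([(u-c["cx"])/c["fx"],(v-c["cy"])/c["fy"],1.])
    return o+d*(z-o[2])/d[2]
def ptw(c,u,v,z):
    E=c["extrinsics"];R=E[:3,:3];o=-R.T@E[:3,3]
    a,b=u-c["cx"],v-c["cy"];r=np.hypot(a,b);th=r/c["fx"]
    s=np.sin(th)/max(r,1e-9)
    d=R.T@np.array([a*s,b*s,np.cos(th)])
    return o+d*(z-o[2])/d[2]
def proj(c,P,fish=False):
    E=c["extrinsics"];p=E[:3,:3]@np.asarray(P,float)+E[:3,3]
    if not fish: return np.array([c["fx"]*p[0]/p[2]+c["cx"],c["fy"]*p[1]/p[2]+c["cy"]])
    r=np.hypot(p[0],p[1]);th=np.arctan2(r,p[2])
    return np.array([c["cx"]+c["fx"]*th*p[0]/r,c["cy"]+c["fx"]*th*p[1]/r])
def cloud(c,d):
    "pinhole depth->world HxWx3"
    v,u=np.mgrid[:d.shape[0],:d.shape[1]]
    P=np.stack([(u-c["cx"])/c["fx"]*d,(v-c["cy"])/c["fy"]*d,d],-1)
    E=c["extrinsics"];return (P-E[:3,3])@E[:3,:3]
E
python3 - <<'E'
from h import *
z=np.load("top0.npz");p,d=z["p"],z["d"];c=viewer.get_calibration("top")
W=cloud(c,d)
print("counter z",np.median(W[260:300,100:180,2]))
for n,(u0,u1,v0,v1) in dict(A=(165,214,145,175),B=(150,180,180,218),C=(146,198,228,262)).items():
    m=np.zeros(d.shape,np.uint8); m[v0:v1,u0:u1]=(W[v0:v1,u0:u1,2]>0.012)
    k,l,st,ce=cv2.connectedComponentsWithStats(m); i=1+np.argmax(st[1:,4])
    P=W[l==i]; r=cv2.minAreaRect(P[:,:2].astype(np.float32)*1000); print(n,ce[i].round(1),st[i,4],r,"zmax",np.percentile(P[:,2],98))
a=cv2.resize(p[135:265,110:335],None,fx=3.5,fy=3.5,interpolation=cv2.INTER_CUBIC)
cv2.imwrite("pics/topcrop.png",np.clip(a[:,:,::-1]*1.3,0,255).astype(np.uint8))
E
```

```text
counter z -0.00048586201220583
A [189.4 160.3] 548 ((477.1031494140625, 36.87599182128906), (461.9299621582031, 128.349365234375), 47.222347259521484) zmax 0.060380610841740096
B [163.6 198.7] 288 ((352.5303039550781, 112.57007598876953), (422.49169921875, 96.65632629394531), 55.62236404418945) zmax 0.04341882063287409
C [172.6 243.6] 558 ((293.3288269042969, 101.38092803955078), (75.47652435302734, 375.51947021484375), 5.312896251678467) zmax 0.05842235435168853
```

View pics/topcrop.png

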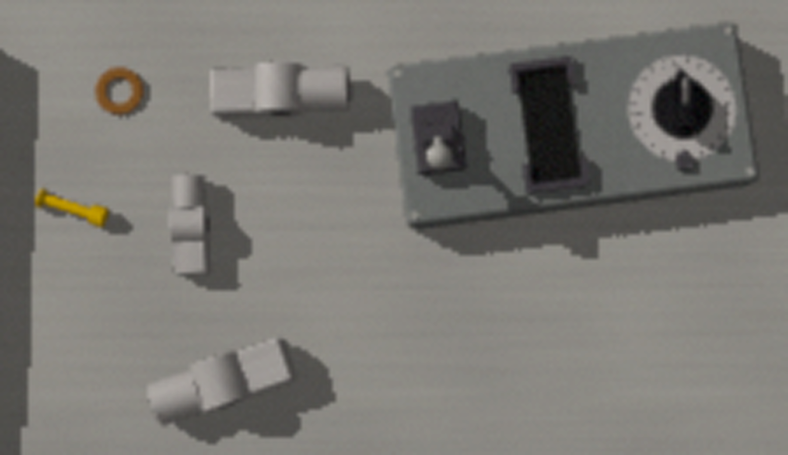

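Candidates: A (189,160) and C (173,244) are ~60 mm high and ~130+ mm long. B (164,199) is ~42 mm high and ~100 mm long, matching the 40 × 104 elbow, and the crop confirms it is clearly the smallest. Next, a closer look with the wrist camera.

Run:
```python
from h import *
c=viewer.get_calibration("top")
f=lambda u,v,z:pt(c,110+u/3.5,135+v/3.5,z).round(3)
print("hub",f(189,223,.04),"stub",f(188,177,.03),"block",f(189,271,.03))
print("dial",f(683,106,.088),"cradle",f(547,123,.054),f(541,64,.06),f(555,185,.06),"ball",f(439,150,.125),"clip",f(687,158,.055))
for a in [(395,72),(735,27),(756,178),(412,222)]: print(f(*a,.05))
cw=viewer.get_calibration("wrist");E=cw["extrinsics"];s=status.get_state()
print("cam off",(-E[:3,:3].T@E[:3,3]-s["eef_pos"]).round(3))
print(planner.solve_ik([0.42,0.11,0.25],[np.pi,0,-np.pi/2]),planner.solve_ik([0.42,0.11,0.25],[np.pi,0,np.pi/2]))
```

```text
hub [0.446 0.247 0.04 ] stub [0.496 0.251 0.03 ] block [0.397 0.248 0.03 ]
dial [ 0.559 -0.263  0.088] cradle [ 0.548 -0.125  0.054] [ 0.609 -0.119  0.06 ] [ 0.482 -0.133  0.06 ] ball [ 0.509 -0.017  0.125] clip [ 0.51  -0.27   0.055]
[0.603 0.033 0.05 ]
[ 0.65  -0.323  0.05 ]
[ 0.49  -0.342  0.05 ]
[0.445 0.015 0.05 ]
cam off [0.064 0.02  0.159]
[-0.11860458  0.06011222 -0.20667552  2.04065374  0.01427749  1.04214738
 -1.90291511] [ 0.85405028  0.21481474 -1.2841169   2.01797808  0.23476562  1.07374364
  1.03354098]
```

```bash
cat >> h.py <<'E'
import pickle
def snap(name,bright=1.3):
    c=viewer.get_calibration("wrist");p,d=viewer.read_camera("wrist")
    cv2.imwrite(f"pics/{name}.png",np.clip(p[:,:,::-1].astype(float)*bright,0,255).astype(np.uint8))
    pickle.dump((c,p,d),open(name+".pkl","wb"));return c,p,d
E
python3 - <<'E'
from h import *
D=[np.pi,0,-np.pi/2]
robot.move_pose([0.48,-0.24,0.27],D); snap("w_dial")
robot.move_pose([0.40,0.24,0.25],D); snap("w_elb")
s=status.get_state();print(s["time_s"],s["eef_pos"],s["tcp_rot"],s["joint_positions"])
E
```

```text
3.7583 [0.40078524 0.23899972 0.24986338] [ 3.14146872e+00 -2.82892508e-04 -1.57302223e+00] [ 0.51881184  0.36702855 -1.32428931  1.94979045  0.39503726  1.13026462
 -2.53775391]
```

View pics/w_dial.png

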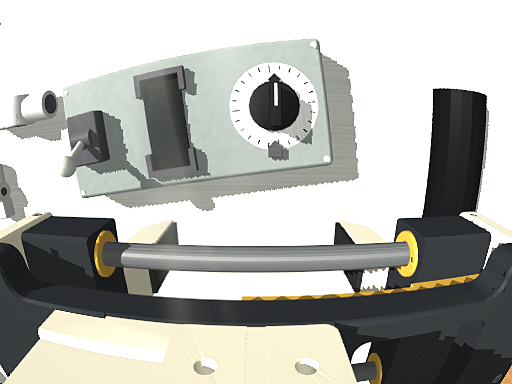

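View pics/w_elb.png

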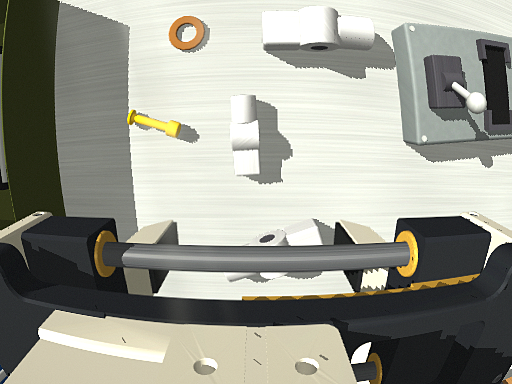

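The wrist views show the small elbow at (245,135). The dial is at (274,104) with its pointer at (275,77), and the clip is at (276,150). Cradle (165,120), lever ball (70,165). Next I'll get metric coordinates from depth and rays.

```bash
cat >> h.py <<'E'
def cloudw(c,d):
    v,u=np.mgrid[:d.shape[0],:d.shape[1]].astype(float)
    a,b=u-c["cx"],v-c["cy"];r=np.hypot(a,b)+1e-9;t=np.tan(r/c["fx"])
    P=np.stack([a/r*t*d,b/r*t*d,d],-1)
    E=c["extrinsics"];return (P-E[:3,3])@E[:3,:3]
E
python3 - <<'E'
from h import *
c,p,d=pickle.load(open("w_elb.pkl","rb"));W=cloudw(c,d)
print("counter",np.median(W[60:100,200:230,2]))
v0,v1,u0,u1=85,185,220,275
m=np.zeros(d.shape,np.uint8);m[v0:v1,u0:u1]=(W[v0:v1,u0:u1,2]>.008)&(d[v0:v1,u0:u1]>0)
k,l,st,ce=cv2.connectedComponentsWithStats(m);i=1+np.argmax(st[1:,4]);P=W[l==i]
print(st[i],cv2.minAreaRect((P[:,:2]*1000).astype(np.float32)),P.min(0),P.max(0))
hub=P[P[:,2]>.034];print("hub",hub.mean(0),cv2.minAreaRect((hub[:,:2]*1000).astype(np.float32)),len(hub))
for lo in np.arange(P[:,0].min(),P[:,0].max(),.01):
    q=P[(P[:,0]>=lo)&(P[:,0]<lo+.01)]; print(round(lo+.005,3),q[:,1].min().round(4),q[:,1].max().round(4),q[:,2].max().round(4))
a=cv2.resize(p[80:190,200:300],None,fx=5,fy=5,interpolation=cv2.INTER_CUBIC);cv2.imwrite("pics/c1.png",a[:,:,::-1])
c,p,d=pickle.load(open("w_dial.pkl","rb"));W=cloudw(c,d)
a=cv2.resize(p[30:200,55:345],None,fx=2.7,fy=2.7,interpolation=cv2.INTER_CUBIC);cv2.imwrite("pics/c2.png",a[:,:,::-1])
a=cv2.resize(p[55:165,220:330],None,fx=5,fy=5,interpolation=cv2.INTER_CUBIC);cv2.imwrite("pics/c3.png",a[:,:,::-1])
E
```

```text
counter 0.000911686028315966
[ 230   94   31   82 2139] ((447.7022399902344, 251.9381103515625), (104.63836669921875, 36.51390075683594), 1.600058674812317) [0.39510225 0.23244818 0.01905293] [0.50018252 0.27101965 0.04254942]
hub [0.45365972 0.2521487  0.03782942] ((464.8151550292969, 252.0415496826172), (67.05677032470703, 36.13823318481445), 0.20249608159065247) 824
0.4 0.2324 0.2665 0.0305
0.41 0.2338 0.2663 0.0307
0.42 0.2338 0.2675 0.0311
0.43 0.2338 0.2691 0.0376
0.44 0.2339 0.27 0.0419
0.45 0.2338 0.2686 0.0425
0.46 0.235 0.2694 0.0408
0.47 0.2363 0.2701 0.036
0.48 0.2375 0.2698 0.0361
0.49 0.2388 0.271 0.0362
0.5 0.2388 0.271 0.036
```

View pics/c1.png

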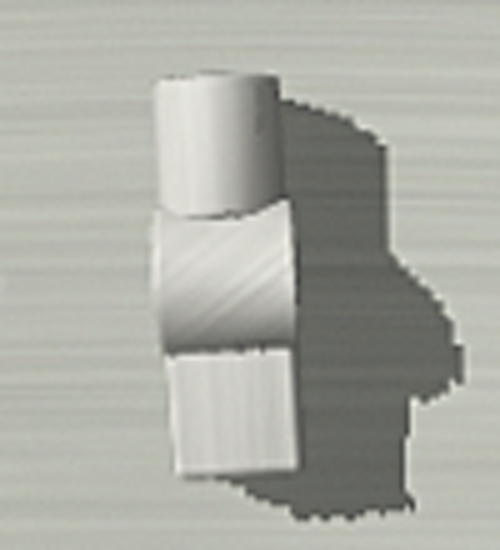

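View pics/c2.png

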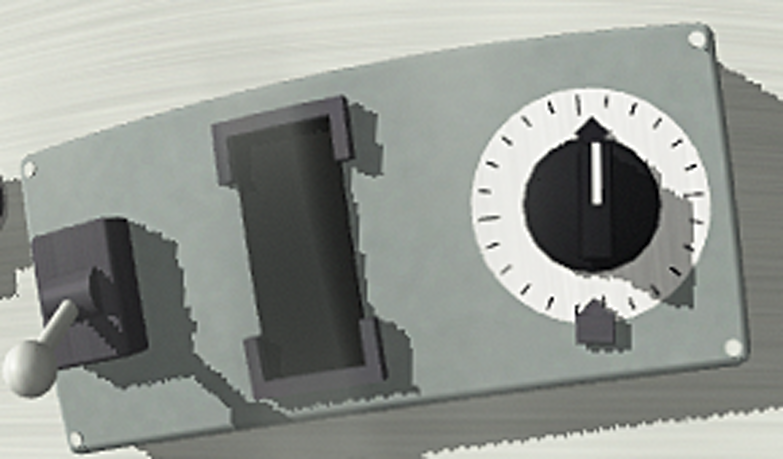

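View pics/c3.png

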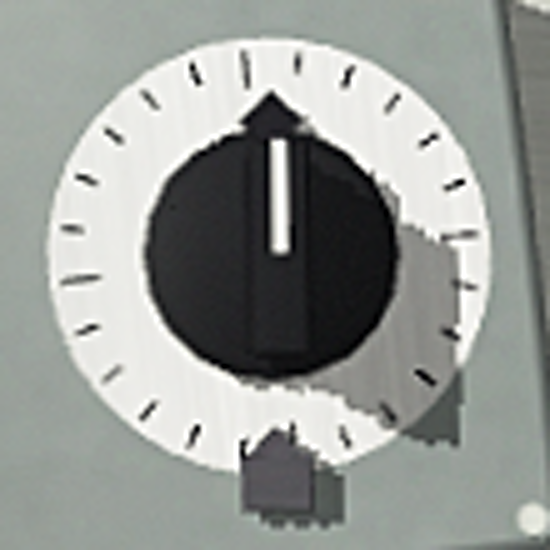

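Elbow: hub ≈ (0.448, 0.252), rectangle 104.6 × 36.5 mm, matching the description. Clip nose at c3 (278,430), pointer tip at c3 (270,92). Now the tester pose.

Run:
```python
from h import *
c,p,d=pickle.load(open("w_dial.pkl","rb"));W=cloudw(c,d)
f=lambda u,v,z:ptw(c,55+u/2.7-.3,30+v/2.7-.3,z)
g=lambda u,v,z:ptw(c,220+u/5-.4,55+v/5-.4,z)
S=[f(*a,.05) for a in [(28,167),(698,38),(734,347),(78,440)]]
for s in S: print("screw",s.round(4))
print("sides",[np.linalg.norm(S[i]-S[i-1]).round(4) for i in range(4)])
S=np.array(S);cen=S.mean(0);ydir=(S[0]+S[3]-S[1]-S[2]);yaw=np.arctan2(-ydir[0],ydir[1]);xd=S[0]+S[1]-S[2]-S[3]
print("cen",cen,"yaw",yaw,np.arctan2(xd[1],xd[0]))
R=np.array([[np.cos(yaw),-np.sin(yaw)],[np.sin(yaw),np.cos(yaw)]])
print("dial",cen[:2]+R@[0,-.115],"cradle",cen[:2]+R@[0,.025],"lever",cen[:2]+R@[0,.14])
# scale disc outline ellipse: white region
hsv=cv2.cvtColor(p,cv2.COLOR_RGB2HSV);m=((p.min(2)>215)).astype(np.uint8);m[:,:215]=0;m[:,330:]=0;m[:55]=0;m[158:]=0
pts=cv2.findNonZero(m)
k,l,st,ce=cv2.connectedComponentsWithStats(m);i=1+np.argmax(st[1:,4]);print(st[i])
h=cv2.convexHull(cv2.findNonZero((l==i).astype(np.uint8)))[:,0]
Q=np.array([ptw(c,u,v,.051)[:2] for u,v in h]);
A=np.c_[2*Q,np.ones(len(Q))];x=np.linalg.lstsq(A,(Q**2).sum(1),rcond=None)[0];print("scale centre",x[:2],"dia",2*np.sqrt(x[2]+x[:2]@x[:2]))
print("pointer tip",g(270,92,.057),"line",g(277,140,.088),g(280,253,.088),"nose",g(278,430,.057),g(278,430,.055))
bars=[g(*a,.088) for a in [(248,130),(305,130),(308,350),(248,350)]];print(np.round(bars,4))
print("ball",f(30,368,.125),"depth z ball",W[164:170,62:70].reshape(-1,3).max(0))
print("cradle floor", np.median(W[100:140,155:175,2]),"housing",np.median(W[70:80,200:220,2]))
for a in [(228,120),(345,97),(385,377),(255,397)]: print(f(*a,.062).round(4))
n=[(c,x) for x in S]
```

```text
screw [0.6031 0.0341 0.05  ]
screw [ 0.6468 -0.316   0.05  ]
screw [ 0.497  -0.3349  0.05  ]
screw [0.4516 0.0129 0.05  ]
sides [np.float64(0.153), np.float64(0.3529), np.float64(0.151), np.float64(0.3507)]
cen [ 0.5496224  -0.15098508  0.05      ] yaw 0.12708168935660066 0.1322599233809134
dial [ 0.56419749 -0.26505772] cradle [ 0.5464539  -0.12618668] lever [ 0.53187881 -0.01211404]
[ 230   63   88   86 2838]
scale centre [ 0.56404735 -0.26511318] dia 0.11120729965446069
pointer tip [ 0.60468449 -0.26458509  0.057     ] line [ 0.58864666 -0.26426035  0.088     ] [ 0.56252375 -0.26493651  0.088     ] nose [ 0.5195738  -0.26670772  0.057     ] [ 0.51942753 -0.26684057  0.055     ]
[[ 0.5909 -0.2577  0.088 ]
 [ 0.5911 -0.2706  0.088 ]
 [ 0.5403 -0.2714  0.088 ]
 [ 0.5402 -0.2577  0.088 ]]
ball [ 0.50340778 -0.01515229  0.125     ] depth z ball [ 0.5077527  -0.01803518  0.13895236]
cradle floor 0.05482130236034974 housing 0.0509222509105607
[ 0.6106 -0.0936  0.062 ]
[ 0.6165 -0.1518  0.062 ]
[ 0.4845 -0.1684  0.062 ]
[ 0.4758 -0.1025  0.062 ]
```

Everything agrees: screws give dial (0.5642, −0.2651), scale circle gives (0.5640, −0.2651) with dia 111 mm, tester yaw ≈ 0.129, cradle (0.5465, −0.1262). Now grasping the elbow.

Run:
```python
from h import *
for yw in (-np.pi/2,np.pi/2):
  for P,a in [([.448,.252,.10],.04),([.448,.252,.007],.04),([.5465,-.1262,.16],.129),([.5465,-.1262,.061],.129)]:
    q=planner.solve_ik(P,[np.pi,0,yw+a]);print(yw,P,None if q is None else q.round(2))
```

```text
-1.5707963267948966 [0.448, 0.252, 0.1] [ 0.08  0.53 -0.8   1.98  0.51  0.84 -2.54]
-1.5707963267948966 [0.448, 0.252, 0.007] [-0.13  0.63 -0.53  2.02  0.53  0.63 -2.55]
-1.5707963267948966 [0.5465, -0.1262, 0.16] [ 0.95  0.62 -1.04  1.83  0.61  1.06 -1.77]
-1.5707963267948966 [0.5465, -0.1262, 0.061] [ 0.86  0.74 -0.92  1.88  0.74  0.91 -1.86]
1.5707963267948966 [0.448, 0.252, 0.1] [ 0.38  0.85 -1.3   1.98  0.94  1.11  0.27]
1.5707963267948966 [0.448, 0.252, 0.007] [ 0.36  1.12 -1.31  2.01  1.24  1.16  0.09]
1.5707963267948966 [0.5465, -0.1262, 0.16] [ 1.08  0.79 -1.3   1.82  0.83  1.2   1.21]
1.5707963267948966 [0.5465, -0.1262, 0.061] [ 1.06  1.03 -1.31  1.88  1.09  1.19  1.05]
```

Run:
```python
from h import *
o=[np.pi,0,np.pi/2+.04]
robot.command_gripper(1.0)
robot.move_pose([.448,.252,.12],o)
s=status.get_state();print(s["time_s"],s["eef_pos"],s["tcp_rot"],s["joint_positions"].round(2))
print(robot.servo_line([.448,.252,.009],max_speed=.1,until_force=12))
s=status.get_state();print(s["eef_pos"],s["wrist_force"])
robot.command_gripper(0.0,30)
s=status.get_state();print("width mm",s["width"]*92,s["eef_pos"],s["tcp_rot"],s["wrist_force"])
robot.servo_line([.448,.252,.13],max_speed=.12)
s=status.get_state();print("width mm",s["width"]*92,s["eef_pos"],s["wrist_force"],s["time_s"],s["joint_positions"].round(2))
snap("w_grasp")
p,d=viewer.read_camera("top");np.savez("top1.npz",p=p,d=d);cv2.imwrite("pics/top1.png",cv2.resize(p[120:280,110:335],None,fx=3.5,fy=3.5)[:,:,::-1])
```

```text
6.3917 [0.44808788 0.2519948  0.12010726] [3.14138632e+00 1.88703517e-05 1.61024097e+00] [ 0.38  0.79 -1.3   1.96  0.87  1.11  0.31]
False
[0.44840065 0.25236079 0.00957447] [ 0.41178048 -0.30865884 -0.39170162]
width mm 35.74506398751026 [0.44801177 0.25213699 0.00899281] [ 3.14155744e+00 -2.18306175e-04  1.61091307e+00] [ 0.40047415  0.60933518 -0.73825146]
width mm 35.8901370886668 [0.44757717 0.25151351 0.12924138] [-0.96534907 -0.54623813 -5.10137806] 9.7167 [ 0.39  0.78 -1.31  1.96  0.86  1.12  0.32]
```

View pics/w_grasp.png

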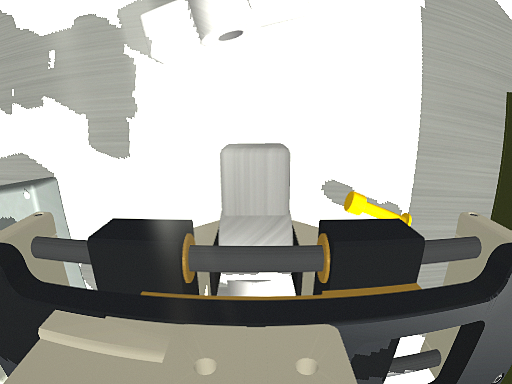

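View pics/top1.png

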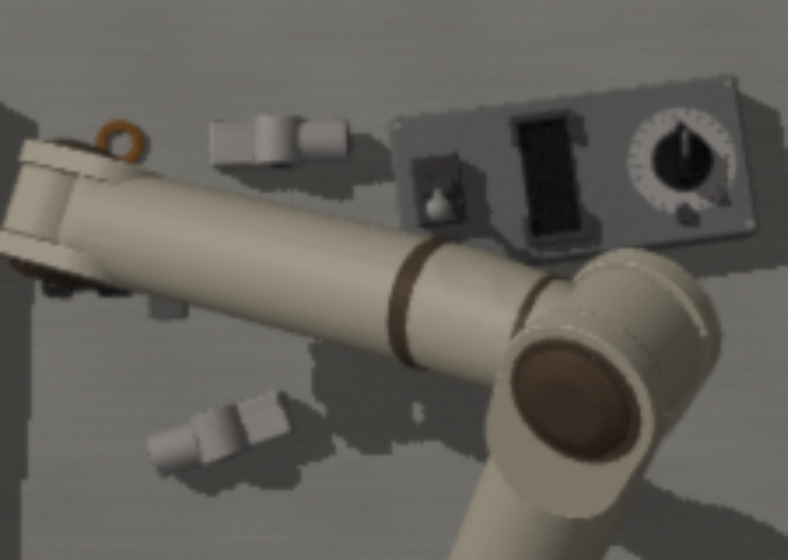

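The elbow is held: width 35.8 mm, block at (255,180) in view. Checking its tilt from depth before placing.

Run:
```python
from h import *
c,p,d=pickle.load(open("w_grasp.pkl","rb"));W=cloudw(c,d)
for v in range(140,250,8): print(v,W[v,255].round(4),W[v,235].round(4),W[v,277].round(4))
q=W[155:205,232:280].reshape(-1,3);A=np.c_[q[:,:2],np.ones(len(q))];print(np.linalg.lstsq(A,q[:,2],rcond=None)[0])
m=(W[:,:,2]>.1)&(W[:,:,2]<.2);
for v in (160,180,200):
  r=np.where(m[v,200:310])[0]+200;print(v,W[v,r[0]],W[v,r[-1]])
print("front edge x", W[:,255][m[:,255]][:3])
```

```text
140 [0.4017 0.2482 0.0006] [0.4023 0.2289 0.0014] [0.4007 0.2694 0.0013]
148 [0.3949 0.2484 0.1476] [0.3952 0.239  0.1482] [0.3944 0.2588 0.1476]
156 [0.3986 0.2486 0.1487] [0.3987 0.2393 0.1507] [0.3981 0.259  0.1485]
164 [0.4024 0.2487 0.1484] [0.4027 0.2393 0.1492] [0.4018 0.2591 0.15  ]
172 [0.4062 0.2489 0.1488] [0.4065 0.2394 0.1494] [0.4058 0.2593 0.149 ]
180 [0.4101 0.249  0.149 ] [0.4105 0.2394 0.1487] [0.4096 0.2595 0.1492]
188 [0.414  0.2492 0.1491] [0.4144 0.2395 0.1489] [0.4133 0.2597 0.15  ]
196 [0.418  0.2493 0.1489] [0.4179 0.2397 0.1506] [0.4173 0.2599 0.1499]
204 [0.422  0.2495 0.1489] [0.4222 0.2398 0.1499] [0.4215 0.2602 0.1492]
212 [0.426  0.2497 0.1493] [0.4265 0.2398 0.149 ] [0.4254 0.2604 0.1498]
220 [0.4295 0.2498 0.1511] [0.4297 0.2401 0.1519] [0.4288 0.2605 0.152 ]
228 [0.4324 0.2499 0.1547] [0.4326 0.2403 0.1552] [0.4319 0.2605 0.1548]
236 [0.435  0.25   0.1583] [0.4354 0.2406 0.1584] [0.4353 0.2606 0.1568]
244 [0.4385 0.2502 0.1598] [0.4392 0.2407 0.1593] [0.4377 0.2605 0.1607]
[-0.25837947 -0.00949275  0.25785333]
160 [0.40142035 0.23126264 0.14627541] [0.39990041 0.26489493 0.14763441]
180 [0.41137719 0.23186368 0.14589195] [0.409712   0.26552796 0.14742308]
200 [0.421164   0.23263076 0.14727836] [0.42032039 0.26645463 0.14544249]
front edge x [[0.39450824 0.24832804 0.12303208]
 [0.3943898  0.2483503  0.13095117]
 [0.3944194  0.24838963 0.1421698 ]]
```

Run:
```python
from h import *
o=[np.pi,0,np.pi/2+.129-.022]
robot.servo_line([.45,.24,.20],max_speed=.15)
robot.move_pose([.5462,-.1262,.20],o)
robot.servo_line([.5462,-.1262,.10],max_speed=.12)
snap("w_above",1.0)
s=status.get_state();print(s["time_s"],s["eef_pos"],s["tcp_rot"],s["width"]*92)
```

```text
12.8833 [ 0.54695736 -0.12613604  0.10091717] [3.14001677e+00 3.06655798e-04 1.67774900e+00] 36.10736959335887
```

View pics/w_above.png

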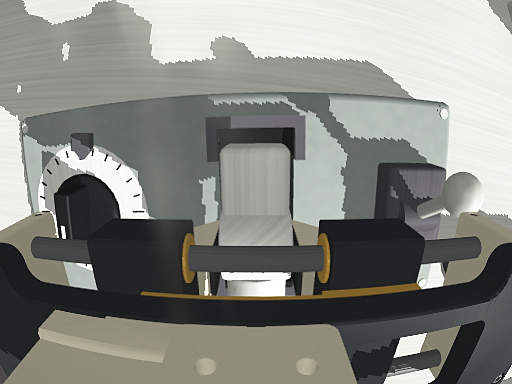

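The block sits centred in the pocket (sides 220–290 against inner walls ~217–293). The ball at (460,193) clears the gripper body by ~7 mm. Lowering gently.

Run:
```python
from h import *
robot.servo_line([.5462,-.1262,.074],max_speed=.06,until_force=8)
s=status.get_state();print(s["eef_pos"],s["wrist_force"])
print(robot.servo_line([.5462,-.1262,.060],max_speed=.02,until_force=3))
s=status.get_state();print(s["time_s"],s["eef_pos"],s["wrist_force"],s["tcp_rot"])
snap("w_set",1.0)
```

```text
[ 0.54609903 -0.12601171  0.07372641] [ 0.2287883   0.50713091 -3.28954346]
True
14.025 [ 0.54618828 -0.1262539   0.06295577] [-0.48052559  0.14973831  4.91097   ] [-3.14145303e+00  2.17818798e-04  1.67793326e+00]
```

View pics/w_set.png

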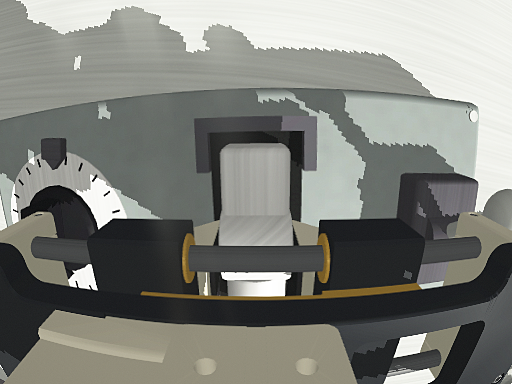

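Contact at TCP z = 0.063, exactly the expected rubber height, with the part between the walls. Releasing, raising and checking.

Run:
```python
from h import *
robot.command_gripper(0.62)
s=status.get_state();print(s["width"]*92,s["wrist_force"])
x,y,z=s["eef_pos"]
robot.servo_line([x,y,.20],max_speed=.15)
s=status.get_state();print(s["time_s"],s["eef_pos"],s["joint_positions"].round(2))
snap("w_rel",1.0)
# dial IK options
for a in (.02,.02+np.pi):
  q=planner.solve_ik([.5641,-.2651,.13],[np.pi,0,np.pi/2+a]);print(a,None if q is None else q.round(2))
```

```text
57.05241492359835 [-0.27248602  0.95116301 -0.34753934]
15.7333 [ 0.54432685 -0.12659624  0.19900668] [ 1.12  0.8  -1.4   1.79  0.82  1.3   1.19]
0.02 [ 1.2   0.93 -1.27  1.69  0.94  1.26  1.31]
3.161592653589793 [-0.09  0.62  0.68  1.73 -0.46  0.96 -0.78]
```

View pics/w_rel.png

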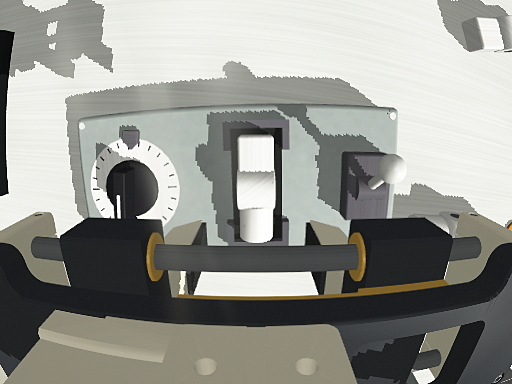

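The elbow lies flat in the cradle at (256,190). Refining the clip and pointer angles from this view before gripping the dial.

Run:
```python
from h import *
c,p,d=pickle.load(open("w_rel.pkl","rb"))
print(c["extrinsics"][:3,3])
a=cv2.resize(p[115:225,80:190],None,fx=5,fy=5,interpolation=cv2.INTER_CUBIC);cv2.imwrite("pics/c4.png",np.clip(a[:,:,::-1]*1.0,0,255))
print("dial centre px",proj(c,[.5641,-.2651,.051],True),proj(c,[.5641,-.2651,.088],True))
```

```text
[ 0.18444181 -0.53578723  0.23267951]
dial centre px [132.07480478 187.63727234] [118.26832957 195.99022679][ WARN:0@0.401] global loadsave.cpp:1063 imwrite_ Unsupported depth image for selected encoder is fallbacked to CV_8U.
```

View pics/c4.png

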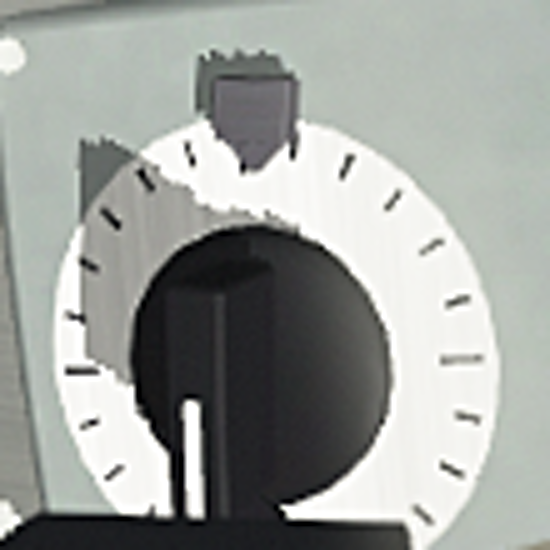

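Run:
```python
from h import *
C=np.array([.5641,-.2651])
c,p,d=pickle.load(open("w_rel.pkl","rb"))
g=lambda u,v,z:ptw(c,80+u/5-.4,115+v/5-.4,z)[:2]
c2=pickle.load(open("w_dial.pkl","rb"))[0]
g2=lambda u,v,z:ptw(c2,220+u/5-.4,55+v/5-.4,z)[:2]
def rep(n,q): q=q-C;print(n,np.hypot(*q).round(4),(np.arctan2(q[1],q[0])%(2*np.pi)).round(4))
for z in(.051,.055): rep("rel nose",g(250,168,z)); rep("dial nose",g2(278,430,z))
for z in (.057,.059):
  rep("back mid rel",(g(217,78,z)+g(296,80,z))/2); rep("back mid dial",(g2(241,515,z)+g2(313,515,z))/2)
  print(np.linalg.norm(g(217,78,z)-g(296,80,z)),np.linalg.norm(g2(241,515,z)-g2(313,515,z)))
# scale centre in rel: white left edge etc
m=(p.min(2)>200).astype(np.uint8);m[:,:85]=0;m[:,185:]=0;m[:130]=0;m[216:]=0
k,l,st,ce=cv2.connectedComponentsWithStats(m);i=1+np.argmax(st[1:,4])
h=cv2.convexHull(cv2.findNonZero((l==i).astype(np.uint8)))[:,0]
h=np.array([x for x in h if x[1]<210 and np.hypot(*(x-[132,184]))>35])
Q=np.array([ptw(c,u,v,.051)[:2] for u,v in h]);A=np.c_[2*Q,np.ones(len(Q))];x=np.linalg.lstsq(A,(Q**2).sum(1),rcond=None)[0];print("scale",x[:2],2*np.sqrt(x[2]+x[:2]@x[:2]),len(h))
```

```text
rel nose 0.0445 3.2332
dial nose 0.045 3.1862
rel nose 0.045 3.1932
dial nose 0.0447 3.1805
back mid rel 0.0645 3.1565
back mid dial 0.066 3.1649
0.018989407945463537 0.0181915669600974
back mid rel 0.0646 3.1429
back mid dial 0.0658 3.163
0.01886329023358031 0.01809367945001887
scale [ 0.56409405 -0.26532617] 0.11277490943023431 17
```

Both views put the clip axis at about 3.172 ± 0.015 rad (world) and the pointer at about 0.012, so I'll turn about −3.12 rad. Gripping the dial bar.

Run:
```python
from h import *
C=[.5641,-.2652]
o=[np.pi,0,np.pi/2+.012]
robot.move_pose([*C,.14],o)
robot.command_gripper(0.5,28)
print(robot.servo_line([*C,.064],max_speed=.08,until_force=8))
s=status.get_state();print(s["time_s"],s["eef_pos"],s["tcp_rot"],s["joint_positions"].round(2),s["wrist_force"])
robot.command_gripper(0.0,28)
s=status.get_state();print(s["width"]*92,s["eef_pos"],s["tcp_rot"],s["wrist_force"],s["moment"])
t=s["time_s"]
robot.servo_line([*C,.064],frame=[np.pi,0,np.pi/2+.012-.2])
s=status.get_state();print(s["time_s"]-t,s["eef_pos"],s["tcp_rot"],s["joint_positions"].round(2),s["wrist_force"],s["moment"])
for a in np.arange(-.2,-3.2,-.5):
  q=planner.solve_ik([*C,.064],[np.pi,0,np.pi/2+.012+a]);print(a,None if q is None else q.round(2))
```

```text
False
17.9917 [ 0.56459956 -0.26521032  0.06460565] [3.14059983e+00 1.92054969e-04 1.58278357e+00] [ 1.16  1.   -1.19  1.72  1.01  1.17  1.26] [0.35787865 0.56072727 0.56034431]
13.755811606294554 [ 0.56414759 -0.26420824  0.06413659] [ 3.14152991e+00 -1.07263459e-03  1.58365141e+00] [-1.25077058  2.73432687  0.83804706] [ 0.65799183 -0.00333054  0.01618076]
0.3500000000000014 [ 0.56414977 -0.26439404  0.0641344 ] [-3.14144597e+00 -5.59799153e-04  1.38678680e+00] [ 1.15  0.98 -1.16  1.72  0.99  1.15  1.07] [-1.47284751  4.62569766  0.69368399] [ 0.85019297 -0.00327602 -0.06304383]
-0.2 [ 1.15  0.98 -1.16  1.72  0.99  1.15  1.07]
-0.7 [ 1.12  0.93 -1.09  1.72  0.92  1.1   0.61]
-1.2 [ 1.08  0.87 -1.01  1.72  0.85  1.05  0.15]
-1.6999999999999997 [ 1.03  0.82 -0.92  1.72  0.77  1.   -0.3 ]
-2.1999999999999997 [ 0.98  0.78 -0.82  1.72  0.69  0.95 -0.74]
-2.6999999999999997 [ 0.91  0.74 -0.72  1.73  0.6   0.91 -1.18]
```

Run:
```python
from h import *
C=[.5641,-.2645]
for a in list(np.linspace(-.55,-3.123,8)):
    robot.servo_line([*C,.064],frame=[np.pi,0,np.pi/2+.012+a])
    s=status.get_state();print(round(a,3),s["time_s"],s["eef_pos"].round(4),s["tcp_rot"][2].round(3),s["joint_positions"].round(2)[-1],s["wrist_force"].round(1),s["moment"].round(2),s["width"]*92)
robot.pause(.2)
s=status.get_state();print(s["tcp_rot"],-1.540)
robot.command_gripper(0.5)
robot.servo_line([*C,.16],max_speed=.15)
snap("w_d1",1.0)
robot.move_pose([.47,-.25,.23],[np.pi,0,-np.pi/2]);snap("w_d2",1.0)
print(status.get_state()["time_s"])
for n,P in (("w_d1",0),("w_d2",0)):
    c,p,d=pickle.load(open(n+".pkl","rb"));u,v=proj(c,[.5641,-.2648,.06],True);u,v=int(u),int(v);print(n,u,v)
    r=60;cv2.imwrite(f"pics/{n}c.png",cv2.resize(p[max(0,v-r):v+r,max(0,u-r):u+r],None,fx=5,fy=5,interpolation=cv2.INTER_CUBIC)[:,:,::-1])
```

```text
-0.55 19.4583 [ 0.5641 -0.2646  0.0642] 1.037 0.75 [-1.   1.9  3.2] [0.52 0.12 0.01] 13.819460856120951
-0.918 19.975 [ 0.5639 -0.2648  0.0641] 0.669 0.42 [-2.5  1.9  5.1] [ 0.41  0.43 -0.09] 13.740326696488763
-1.285 20.4917 [ 0.5636 -0.2649  0.0641] 0.302 0.08 [-4.   0.9  5.1] [ 0.22  0.78 -0.04] 13.852857173361581
-1.653 21.0083 [ 0.5634 -0.265   0.0641] -0.066 -0.24 [-4.5  1.3  6.9] [ 0.22  0.96 -0.06] 13.915247906917601
-2.02 21.525 [ 0.5631 -0.2649  0.0641] -0.433 -0.57 [-5.1  2.   7. ] [ 0.34  1.13 -0.02] 14.064218928695476
-2.388 22.0417 [ 0.5629 -0.2647  0.064 ] -0.801 -0.89 [-6.3  1.8  9.2] [ 0.36  1.24 -0.05] 13.8330719805798
-2.755 22.5583 [ 0.5628 -0.2645  0.0641] -1.168 -1.21 [-6.4  1.6  8.9] [ 0.45  1.41 -0.  ] 13.660271706447908
-3.123 23.075 [ 0.5627 -0.2643  0.064 ] -1.535 -1.52 [-7.3  2.3  9.2] [ 0.57  1.42 -0.  ] 13.815961034360068
[ 3.13835922e+00  2.75586395e-04 -1.53531676e+00] -1.54
25.425
w_d1 255 193
w_d2 267 94
```

View pics/w_d2.png

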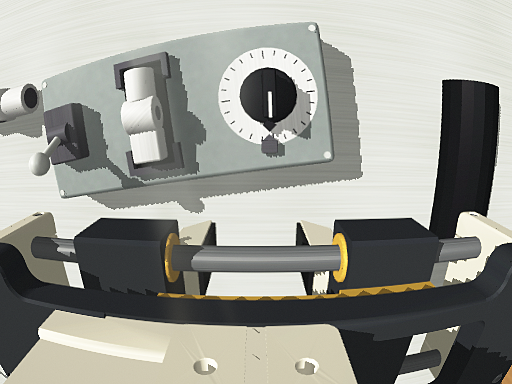

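View pics/w_d2c.png

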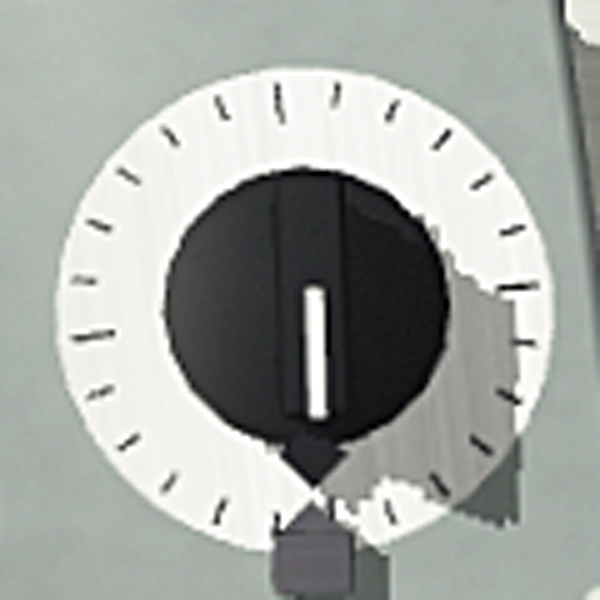

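Tip and nose look nearly aligned: tip ≈ (317,489), nose ≈ (314,502) in the crop. Zooming further and measuring both.

Run:
```python
from h import *
c,p,d=pickle.load(open("w_d2.pkl","rb"))
a=p[112:160,246:296];cv2.imwrite("pics/c5.png",cv2.resize(a,None,fx=12,fy=12,interpolation=cv2.INTER_CUBIC)[:,:,::-1])
c1,p1,d1=pickle.load(open("w_d1.pkl","rb"))
print(proj(c1,[.5231,-.2665,.057],True))
g=p.astype(int).sum(2)
for v in range(116,142): print(v,' '.join(f"{x:3d}" for x in g[v,255:285]//3))
```

```text
[255.71417523 234.89760085]
116  48  45  43  41  43  43  40  40  32  36  32  28  18  80 253 255 255 113  11  22  25  20  21  23  23  22  23  22  21  20
117  44  45  46  44  43  39  40  39  39  25  19  18  12  34 130 154 144  49  10  19  22  21  22  23  21  21  20  18  15   7
118  41  42  43  40  42  40  40  40  36  38  38  35  23  19  26  20  17  13  18  24  24  22  23  22  20  17  15   9   0  36
119  20  30  34  38  39  41  39  39  39  37  38  37  36  26  26  24  20  20  22  24  23  19  21  20  17  12   1  41 123 152
120 109  45  22  21  28  33  34  36  36  37  34  35  42  27  29  28  26  23  24  21  20  19  16  11   3  40 126 172 168 161
121 255 253 124  93  43  19  24  26  28  31  32  42  44  44  43  27  29  27  19  16  10   8   0  37  75 118 166 170 164 157
122 248 255 255 255 209  60  58  45  51  24  40  45  44  44  43  45  46  42  26  18  53  94 101 149 167 161 160 164 160 155
123 242 248 248 251 255 168 170 138 130  25  44  44  43  42  43  42  44  42  39  72 158 176 172 164 156 151 154 161 164 158
124 242 246 244 243 254 204 210 185  70  32  42  43  45  41  43  43  41  41  39 
[... 1451 characters left out ...]
 254 190  99  86  90  90 105 138  46 249 255 244 131 170 251 243 241 243 242 111
137 241 239 242 246 244 250 225  15 255 255 230  90  87  95  97  97  98 102  48 244 255 255 249 246 246 243 241 242 250 215
138 241 239 241 246 246 253 233  70 255 234  93  90  97  99 100 101 100  97  91 126 177 193 255 254 245 242 239 241 248 242
139 242 240 240 245 246 255 168  78 252  96  94  98 101 101 103 102  99 101 100  95 114 159 173 186 251 245 240 240 243 250
140 243 239 240 245 248 255 115  23  51  72  70  74  76  92  92  90  93  84  85  89  89  84 102 180 255 249 241 240 242 249
141 245 242 241 244 248 255 142  91 100 100 100 101 102  99  97  96  98  98  95  96  95  87  57 158 182 255 248 245 247 249
```

View pics/c5.png

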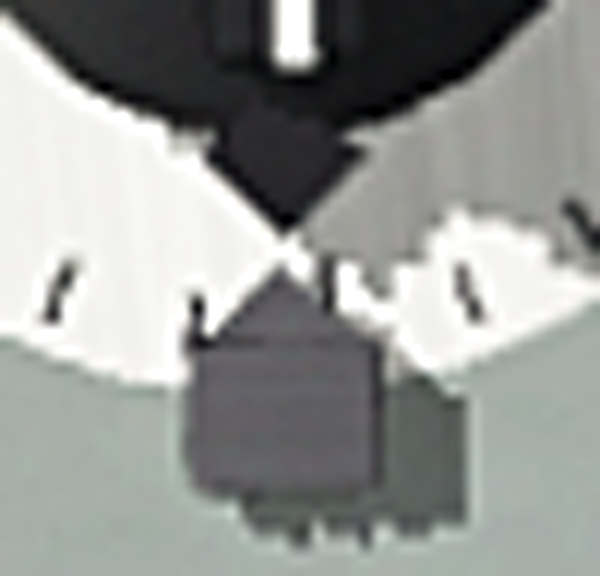

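View pics/w_d1.png

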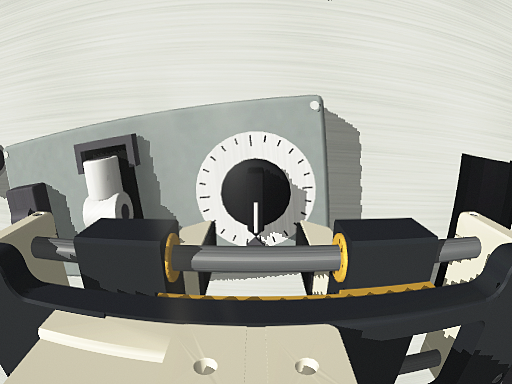

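Run:
```python
from h import *
c,p,d=pickle.load(open("w_d2.pkl","rb"))
C=np.array([.5641,-.2651])
for n,u,v,zs in (("tip",269.4,130.8,(.055,.057,.059)),("nose",268.8,134.3,(.051,.055,.059))):
  for z in zs:
    q=ptw(c,u,v,z)[:2]-C;print(n,z,np.hypot(*q).round(4),(np.arctan2(q[1],q[0])%6.2832).round(4))
# elbow flatness from depth
W=cloudw(c,d)
for v in (75,85,95,102,112,125,140,155): print(v,W[v,146-(110-v)//12*-0].round(4))
q=(W[:,:,2]>.064)&(W[:,:,2]<.1);q[:,:115]=0;q[:,175:]=0;q[:60]=0;q[172:]=0
k,l,st,ce=cv2.connectedComponentsWithStats(q.astype(np.uint8));i=1+np.argmax(st[1:,4]);P=W[l==i];r=cv2.minAreaRect((P[:,:2]*1000).astype(np.float32));print(r,P[:,2].max())
yaw=.129;R=np.array([[np.cos(yaw),-np.sin(yaw)],[np.sin(yaw),np.cos(yaw)]])
Q=(P[:,:2]-[.5464,-.1262])@R
print("local ext",Q.min(0),Q.max(0))
for lo in np.arange(-.05,.05,.01):
  m=(Q[:,0]>lo)&(Q[:,0]<lo+.01);print(round(lo+.005,3),Q[m,1].min().round(4),Q[m,1].max().round(4),np.percentile(P[m,2],95).round(4))
```

```text
tip 0.055 0.0407 3.1815
tip 0.057 0.0406 3.1793
tip 0.059 0.0405 3.177
nose 0.051 0.0448 3.1673
nose 0.055 0.0446 3.1634
nose 0.059 0.0444 3.1594
75 [ 0.5882 -0.1351  0.0823]
85 [ 0.5771 -0.1354  0.0832]
95 [ 0.5662 -0.1356  0.084 ]
102 [ 0.5582 -0.1377  0.0898]
112 [ 0.5475 -0.1395  0.0952]
125 [ 0.534  -0.137   0.0897]
140 [ 0.5178 -0.1336  0.0826]
155 [ 0.5016 -0.1331  0.0836]
((545.0741577148438, -127.93119812011719), (104.18621063232422, 36.97257995605469), 7.0722336769104) 0.09642407988307215
local ext [-0.05367346 -0.02002573] [0.0505546  0.01699823]
-0.045 -0.0178 0.016 0.0839
-0.035 -0.0182 0.0157 0.0838
-0.025 -0.0186 0.0161 0.0839
-0.015 -0.0195 0.017 0.0925
-0.005 -0.02 0.0168 0.0953
0.005 -0.0199 0.0169 0.095
0.015 -0.0198 0.016 0.0906
0.025 -0.0185 0.0118 0.0891
0.035 -0.0186 0.0141 0.0893
0.045 -0.0188 0.0142 0.0891
```

Dial: tip radius 40.6 mm, tip and nose agree within ~0.013 rad (~0.5 mm), which is within measurement noise. The elbow lies flat inside the pocket (local x −54..+51, y −20..+17 mm; tops level at 84/95/89 mm). Now the lever.

Run:
```python
from h import *
yaw=.129;R=np.array([[np.cos(yaw),-np.sin(yaw)],[np.sin(yaw),np.cos(yaw)]]);cen=np.array([.5496,-.151])
L=lambda x,y,z:[*(cen+R@[x,y]),z]
o=[np.pi,0,-np.pi/2+yaw]
robot.command_gripper(0.0,10)
robot.move_pose(L(-.085,.14,.20),o)
s=status.get_state();print(s["time_s"],s["eef_pos"],s["joint_positions"].round(2))
robot.servo_line(L(-.085,.14,.114),max_speed=.1,until_force=12)
loc=lambda s:(R.T@(s["eef_pos"][:2]-cen)).round(4)
s=status.get_state();print(loc(s),s["eef_pos"],s["wrist_force"])
print(robot.servo_line(L(-.02,.14,.114),max_speed=.06,until_force=10))
s=status.get_state();print(s["time_s"],loc(s),s["wrist_force"])
print(robot.servo_line(L(.016,.14,.114),max_speed=.04,until_force=10))
s=status.get_state();print(s["time_s"],loc(s),s["wrist_force"])
```

```text
27.2083 [ 0.44803309 -0.02467245  0.20025242] [ 0.81  0.24 -0.91  2.05  0.23  0.95 -1.66]
[-0.0845  0.14  ] [ 0.44781274 -0.0230483   0.11441797] [ 0.07529894  0.58992127 -0.66543201]
False
29.45 [-0.02    0.1399] [-0.51151283 -0.32545196  0.43903067]
True
30.1167 [0.0047 0.1402] [ 0.29393281  0.74656388 -0.03207519]
```

Run:
```python
from h import *
yaw=.129;R=np.array([[np.cos(yaw),-np.sin(yaw)],[np.sin(yaw),np.cos(yaw)]]);cen=np.array([.5496,-.151])
L=lambda x,y,z:[*(cen+R@[x,y]),z]
loc=lambda s:(R.T@(s["eef_pos"][:2]-cen)).round(4)
print(robot.servo_line(L(.014,.14,.114),max_speed=.03,until_force=10))
s=status.get_state();print(s["time_s"],loc(s),s["wrist_force"])
robot.servo_line(L(-.04,.14,.114),max_speed=.12)
robot.servo_line(L(-.085,.14,.24),max_speed=.15)
c,p,d=snap("w_lev",1.0)
t,dt=viewer.read_camera("top");cv2.imwrite("pics/top2.png",cv2.resize(t[120:280,110:335],None,fx=3.5,fy=3.5)[:,:,::-1])
t,dt=viewer.read_camera("scene");cv2.imwrite("pics/scene2.png",cv2.resize(t[140:320,150:350],None,fx=3.5,fy=3.5)[:,:,::-1])
print(status.get_state()["time_s"])
```

```text
True
30.3667 [0.0046 0.1403] [-0.94758146 -0.48534773  0.96998681]
32.075
```

View pics/w_lev.png

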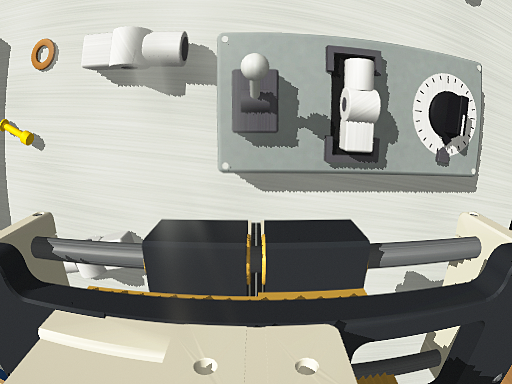

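View pics/scene2.png

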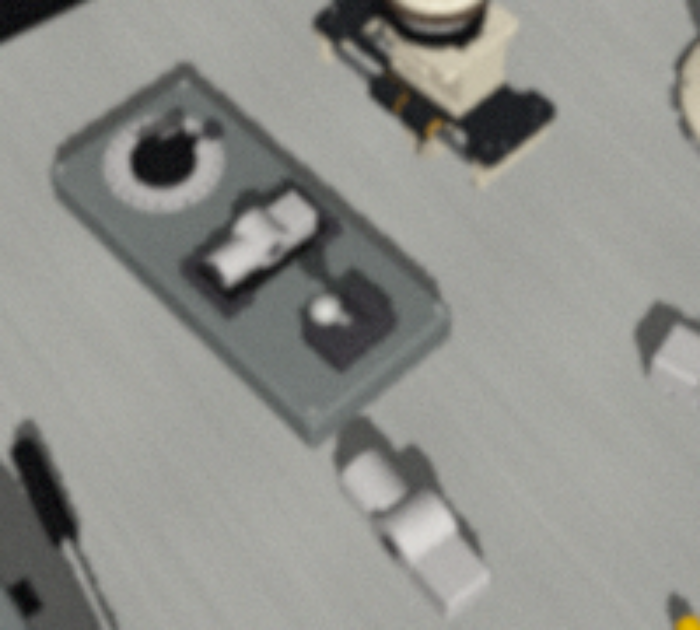

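The lever now leans away, with its ball at (255,66). Measuring it.

Run:
```python
from h import *
yaw=.129;R=np.array([[np.cos(yaw),-np.sin(yaw)],[np.sin(yaw),np.cos(yaw)]]);cen=np.array([.5496,-.151])
c,p,d=pickle.load(open("w_lev.pkl","rb"));W=cloudw(c,d)
m=(W[:,:,2]>.112)&(W[:,:,2]<.15);m[:,:235]=0;m[:,275:]=0;m[90:]=0;m[:40]=0
P=W[m];Q=np.c_[(P[:,:2]-cen)@R,P[:,2]]
A=np.c_[2*Q,np.ones(len(Q))];x=np.linalg.lstsq(A,(Q**2).sum(1),rcond=None)[0];print("ball centre local",x[:3],"dia",2*np.sqrt(x[3]+x[:3]@x[:3]),len(Q))
ys,xs=np.where(m);u,v=xs.mean(),ys.mean();print(u,v,R.T@(ptw(c,u,v,.127)[:2]-cen))
print("expected ball x",.06*np.sin(np.radians(29)),"z",.072+.06*np.cos(np.radians(29)))
c2=pickle.load(open("w_dial.pkl","rb"));W=cloudw(c2[0],c2[2]);m=(W[:,:,2]>.113)&(W[:,:,2]<.15);m[:,90:]=0;m[190:]=0;m[:130]=0;m[:,:50]=0
P=W[m];Q=np.c_[(P[:,:2]-cen)@R,P[:,2]];A=np.c_[2*Q,np.ones(len(Q))];x=np.linalg.lstsq(A,(Q**2).sum(1),rcond=None)[0];print("initially",x[:3],2*np.sqrt(x[3]+x[:3]@x[:3]),len(Q))
```

```text
ball centre local [0.02853771 0.14008916 0.1244512 ] dia 0.02750286182530303 634
254.4621451104101 66.71924290220821 [0.0281524  0.14025001]
expected ball x 0.029088577214780222 z 0.12447718242836374
initially [-0.02842259  0.14041315  0.12496957] 0.02670272094630993 348
```

Run:
```python
from workcell import sign_off,status
print(status.get_state()["time_s"]); print(sign_off())
```

```text
32.075
the job is handed in; nothing more can be done
None
```

The job is done and handed in at 32.1 s, in the order asked, with the arm clear of everything.

- **Elbow:** I picked the smallest of the three elbows and set it in the cradle with about 5 N of contact. Depth readings show it lying flat inside the pocket, with at least 6 mm to each wall.
- **Dial:** I gripped it at 28 N and turned it about −3.12 rad. The pointer tip is within about 0.013 rad (0.5 mm) of the clip's nose. That is about my measurement noise, so I did not correct it further.
- **Lever:** I pushed it until it met its stop, and a second push stopped at the same place. The ball measures +28.5 mm against an expected +29.1 mm, which is within the calibration error.
- **Bystanders:** I did not touch the pin, washer or shell. The pin and washer still showed in place in the last wrist picture. I last saw the shell after turning the dial, and did not measure its position.

No check failed. The only disagreement was in locating the clip: separate readings of its direction spread by up to about 0.09 rad. I aimed at a middle value, then judged the alignment directly from tip to nose in one close view.

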